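# Check the blade-clamp screw of the slicer

## Robot

A 7-joint arm with a two-finger parallel gripper is mounted at the origin on the work surface. World frame = base frame: x ahead of the robot, y to its left, z up, the work surface at z = 0. Lengths are in m, angles in rad, forces in N, time in s.
With the tool pointing down it reaches from about 0.4 to 0.9 m from the base axis. Payload 5.6 kg.
Tool frame: the origin (TCP) lies at the very end of the fingers, on their centre line; the grasp point (between the pads) lies 19 mm behind it; z points along the fingers, y is the line along which they close (so a half turn about z gives the same grasp; the last joint's range is limited). The gripper opens to 92 mm and grips with 3 to 60 N. Pads are 20 mm wide; open, the fingers measure 128 mm over their backs; the gripper's body (75 mm by 189 mm) begins 69 mm behind the grasp point.
Start: joints at [-1.349, 0.468, -0.012, 1.603, 0.006, 1.071, -0.056], TCP at [0.17, 0.627, 0.215] pointing down, gripper open.
Joint ranges: [-2.53, 2.53], [-0.31, 2.02], [-1.57, 1.55], [0.28, 2.44], [-1.29, 4.43], [0.15, 1.84], [-2.92, 2.92]. Speed limits (rad/s): [2.57, 2.57, 3.14, 3.14, 3.14, 3.14, 3.14].

## Interface

Orientations are given as [roll, pitch, yaw] about the fixed x, y, z axes, in that order (R = Rz(yaw) Ry(pitch) Rx(roll)).
In Python, from station import ctrl, cams gives the robot as it stands.
- The arm moves only by the tool jog_arm, never from a script. Its argument "targets" is a list of rows, each a list of 4 numbers: the shift along the tool's x, y, z normalised to -1 to 1, where 1 is 15 cm, then the turn about the tool's z normalised to -1 to 1, where 1 is 180 degrees. A call has exactly 10 rows; each row is the pose to reach, as a shift and turn from the pose commanded when the call began, along the tool's axes at that moment, turning the shorter way round; what a row does not reach only later rows make up. A row lasts 1/12 s, in which the tool goes at most 41.7 mm and 7.16 degrees, less where a joint would pass 70% of its speed; a pose out of reach is approached as far as the arm can. A call with a number of a shift or a turn outside -1 to 1 is refused whole. A call with a gripper value outside its range is refused whole. "hand" is the opening, from 0 (shut) to 1 (fully open), set as the call begins (left out, the last holds). The fingers move at their own pace and stop on an object; "squeeze" is the grip in N (left out, the last holds). Time passes only in rows, so rows that repeat a pose let the fingers close, or fill a call up. It gives the time, the measured TCP pose, the force, the opening and the grip force at its end, in the units of the state.
- ctrl.read_state(): the state, without advancing time (a new reading comes with each control period).
- cams.camera(name): name is "scene" or "top" or "wrist"; returns the picture (400x640x3 uint8, red, green, blue); there is no depth.
- cams.camera_model(name): a dict with "camera_matrix" (3x3 intrinsics, pixels), "origin" and "attitude" of the camera in the world; the wrist camera has in their place "T_tool_cam" (4x4, takes a point from camera to tool coordinates, whose origin is the TCP and whose axes are the flange's). Camera axes: x right, y down, z forward; pixel columns grow to the right and rows downward; lengths in m; the calibration is good to about 2 mm. A picture is of the moment at which its call begins: read the wrist's pose just before it. camera_model takes no time and is no camera call.
- ctrl.hand_in(): hands the job in; it is judged then, once.
The state is a dict: "time_s": time; "qpos": joint angles; "qd": joint speeds; "tau": joint torques, N m; "tcp_pos": TCP position; "orientation": TCP orientation; "ft_force": force on the tool from outside, world axes, zero at the start; "torque": the same for the moment, N m; "opening": finger opening in m; "gripper_force": force on a finger pad.
Only numpy, scipy, OpenCV 4.12 (cv2) and the standard library are available. Lean on these libraries where they do the work, as an engineer would, in place of code of your own. Each camera call takes 0.05 s, during which the arm holds its last target. There are 200 camera calls.

## Task

Check that the blade-clamp screw of the vegetable slicer is tight: swing its crank handle clockwise (seen from above) through its free play until it takes hold, then load it to 1 newton metre and keep that torque on steadily for two seconds without the screw itself turning; do not overload it (stay under 1.4 newton metres). Then swing the handle gently back to the parked end of its free play without loosening the screw, let go, and leave the things around where they are.

Things in the scene. Friction and masses are not known exactly. Their poses are not given: they have to be found in the camera images.
- slicer: Low hand slicer of aluminium and steel, fixed to the counter, about 200 x 300 mm and 96 mm high at its pusher. Origin on the counter under the axis of the clamp screw; z up. The white blade cassette and pusher lie towards its -y; the crank handle swings above its +y side, which is free.
- pivot (a point): Centre of the crank handle's 36 mm wide steel hub, 82 mm above the counter, on the upright axis of the clamp screw (clamp arm, screw, hub and handle are all centred on it).
- grip (a point): Point on the upright black grip post at the end of the crank handle, on the post's axis, 112 mm above the counter and 90 mm out from the screw axis. The post is round, 18 mm thick, its top 140 mm above the counter; it stands on a level round steel bar 12 mm thick whose top is 88 mm above the counter. The post does not spin on the bar. The bar goes 34 mm past the axis on the other side.
- handle (a joint): Free play of the crank handle on the screw, rad: 0 = parked end, growing clockwise seen from above to 0.9 = where it takes hold of the screw. Both ends are firm stops; between them only light friction (0.04 N m). At 0 the bar points 130 degrees anticlockwise from the slicer's +x, at 0.9 about 78 degrees. It stays where it is left.
- windup (a joint): Stiff torsion spring between the screw and the handle's stops, rad: 0 unloaded, positive when the handle pushes the screw clockwise, 30 N m per rad, so 1 N m is 0.033 rad. The torque is the horizontal force square to the bar times its distance from the axis (11 N at the grip post gives 1 N m, and moves the post only 3 mm).
- clamp_screw (a joint): Turning of the clamp screw itself, rad, clockwise positive, 0 at the start. A firm pinch on the grip post also passes a twist (up to about 0.5 N m, either way) that counts towards the torque; a loose grip or plain push does not. The screw is stuck tight and stays at 0, but slips in either direction if given more than 1.7 N m.
- plate: Bystander: white dinner plate, 220 mm wide, 22 mm high; origin under its centre.
- squeeze_bottle: Bystander: white bottle with red cap, 56 mm thick, 150 mm high, origin under its centre.
- steel_pot: Bystander: small open steel pot, 80 mm wide (about 130 mm over its two handles), 70 mm high, origin under its centre.

How it is judged:
By the outcome, as a careful person would: the job done as asked, in the order asked, and still so for the second after the job is handed in, with the robot touching nothing.
It also fails if it takes over 58 s, if anything falls off the work surface, if the arm or the gripper's body presses on something with over 40 N, if the wrist force passes 120 N, or if a joint passes its speed limit or range.

## Working session

There is one attempt and no reset: what is moved stays moved. The work goes in short steps, Python scripts to look and compute and a tool call to move; the robot and the scene stay as the last step left them, time stands still between calls to the robot, and variables do not carry over. Pictures are saved under pics/ and viewed, at most 10 in all, crops included, and the job is handed in when it is done.

Besides the shell and the picture viewer there is one more tool, called after "Emit:" by a JSON object that holds its "fn" and its "kwargs", one argument or row to a line. jog_arm: Moves the arm, as the interface text tells. Its arguments: {"type":"object","properties":{"targets":{"type":"array"},"hand":{"type":"number"},"squeeze":{"type":"number"}},"required":["targets"]}

```bash
mkdir -p pics; python3 - <<'E'
from station import ctrl,cams
import cv2
s=ctrl.read_state();print(s)
for n in("top","scene"):
    cv2.imwrite(f"pics/{n}0.png",cams.camera(n)[:,:,::-1]);print(n,cams.camera_model(n))
print(cams.camera_model("wrist"))
E
```

```text
{'time_s': 0.0, 'qpos': array([-1.34899117,  0.46837135, -0.01157567,  1.60359519,  0.00601454,
        1.07138976, -0.05628741]), 'qd': array([-0.00114407, -0.00061836, -0.0002397 ,  0.00040729,  0.00053933,
       -0.0001769 , -0.00164532]), 'tau': array([ 8.80792527e-05, -5.20577037e+01, -1.21635437e-02, -2.43741918e+01,
       -5.65112242e-02,  1.74513215e-02,  1.82831109e-04]), 'tcp_pos': array([0.1700581 , 0.62677294, 0.21365589]), 'orientation': array([-3.13986900e+00,  1.46615545e-04,  2.87671883e+00]), 'ft_force': array([ 0.19042477, -1.01745144, -0.24022653]), 'torque': array([0.04851746, 0.00730426, 0.0205441 ]), 'gripper_force': 0.0, 'opening': 0.09197330706306919}
top {'camera_matrix': array([[382.66830856,   0.        , 324.75583285],
       [  0.        , 382.66830856, 200.33532006],
       [  0.        ,   0.        ,   1.        ]]), 'origin': array([0.47672984, 0.01813819, 1.19753471]), 'attitude': array([-3.06784688, -0.00726234, -1.55812595])}
scene {'camera_matrix': array([[429.70606368,   0.        , 322.61408706],
       [  0.        , 429.70606368, 200.84764851],
       [  0.        ,   0.        ,   1.        ]]), 'origin': array([0.97713484, 0.57444483, 1.20884854]), 'attitude': array([-2.58369457, -0.01088801,  2.49683627])}
{'camera_matrix': array([[290.67187906,   0.        , 318.61137068],
       [  0.        , 290.67187906, 202.80211321],
       [  0.        ,   0.        ,   1.        ]]), 'T_tool_cam': array([[ 1.77048212e-04, -9.68663847e-01, -2.48375360e-01,
         6.92023373e-02],
       [ 9.99999967e-01,  1.24871768e-04,  2.25825297e-04,
         8.76972250e-04],
       [-1.87733730e-04, -2.48375391e-01,  9.68663837e-01,
        -1.69956644e-01],
       [ 0.00000000e+00,  0.00000000e+00,  0.00000000e+00,
         1.00000000e+00]])}
```

View pics/top0.png

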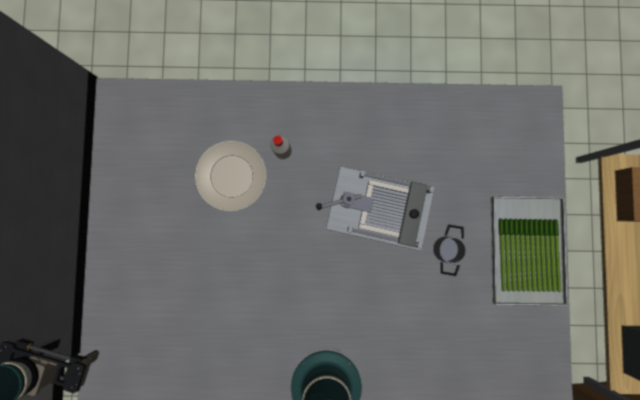

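View pics/scene0.png

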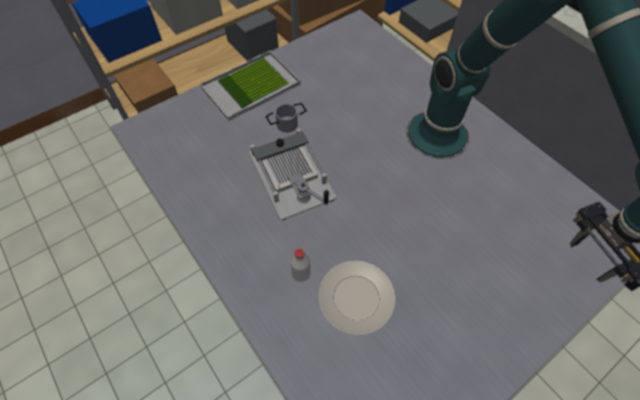

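The top view shows the hub near (348,199) and the post near (319,206). In the scene view the post is near (326,197). I'll enlarge both.

```bash
cat > h.py <<'E'
import numpy as np,cv2
from scipy.spatial.transform import Rotation as R
from station import ctrl,cams
def ray(n,u,v,z):
    m=cams.camera_model(n);Rm=R.from_euler('xyz',m['attitude']).as_matrix()
    d=Rm@np.linalg.inv(m['camera_matrix'])@[u,v,1];o=m['origin']
    return o+d*(z-o[2])/d[2]
def proj(n,p):
    m=cams.camera_model(n);Rm=R.from_euler('xyz',m['attitude']).as_matrix()
    q=m['camera_matrix']@Rm.T@(np.array(p)-m['origin']);return q[:2]/q[2]
E
python3 - <<'E'
import cv2,numpy as np
a=cv2.imread('pics/top0.png')[160:260,300:440];b=cv2.imread('pics/scene0.png')[120:220,240:380]
f=lambda x:cv2.resize(x,None,fx=5.5,fy=5.5,interpolation=cv2.INTER_CUBIC)[:550]
A=cv2.resize(a,(770,300*550//300)) 
im=np.vstack([cv2.resize(a[15:65],(800,286),interpolation=cv2.INTER_CUBIC),cv2.resize(b[40:94],(800,308),interpolation=cv2.INTER_CUBIC)])
cv2.imwrite('pics/c1.png',im)
from h import *
print(ray('top',349,199,.1),ray('top',319,206,.14),ray('scene',326,193,.14),ray('scene',303,186,.1))
E
```

```text
[ 0.56268689 -0.058528    0.1       ] [0.53902245 0.02717958 0.14      ] [0.5423874  0.03237151 0.14      ] [ 0.5678743  -0.05112837  0.1       ]
```

View pics/c1.png

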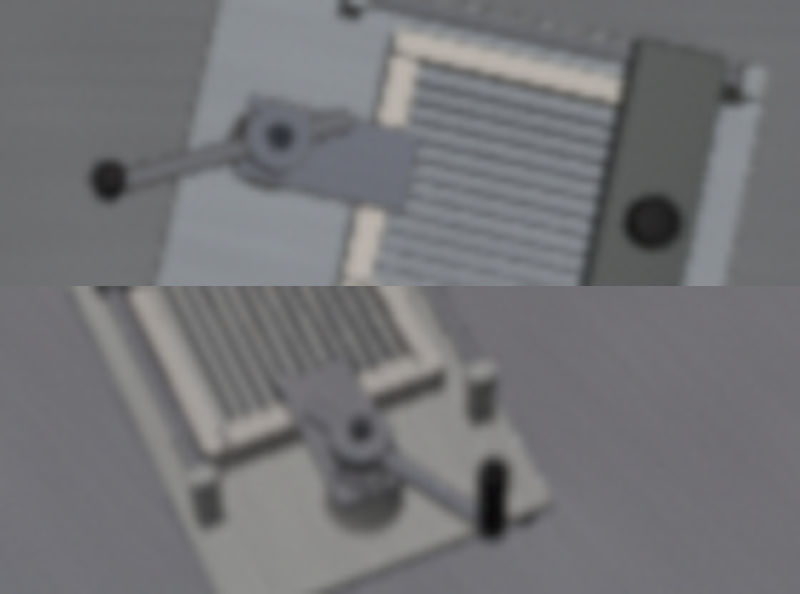

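The enlarged crops put the hub at about (349.2,199.0) in top and (303.2,185.2) in scene. The post top is at (318.9,206.2) in top and (326.2,192) in scene. Averaging the two views gives pivot ≈ (0.565,-0.055) and post ≈ (0.541,0.030). I'll move above the post for a wrist view.

Emit:
{"fn": "jog_arm", "kwargs": {
  "targets": [
    [-0.1,-0.09,0,0],
    [-0.2,-0.18,0,0],
    [-0.3,-0.28,0,0],
    [-0.4,-0.37,0,0],
    [-0.5,-0.46,0,0],
    [-0.6,-0.56,0,0],
    [-0.7,-0.65,0,0],
    [-0.8,-0.74,0,0],
    [-0.9,-0.84,0,0],
    [-1,-0.93,0,0]
  ],
  "hand": 0.65
}}

```text
time_s: 0.93
tcp_pos: [0.2787, 0.4521, 0.2142]
orientation: [-3.141, -0.0, 2.877]
ft_force: [0.7, 1.0, 0.7]
opening: 0.0595
gripper_force: 0.0
```

Emit:
{"fn": "jog_arm", "kwargs": {
  "targets": [
    [-0.1,-0.09,0,0],
    [-0.2,-0.18,0,0],
    [-0.3,-0.28,0,0],
    [-0.4,-0.37,0,0],
    [-0.5,-0.46,0,0],
    [-0.6,-0.56,0,0],
    [-0.7,-0.65,0,0],
    [-0.8,-0.74,0,0],
    [-0.9,-0.84,0,0],
    [-1,-0.93,0,0]
  ]
}}

```text
time_s: 1.77
tcp_pos: [0.3868, 0.2783, 0.2144]
orientation: [-3.141, -0.0, 2.877]
ft_force: [1.1, 0.6, -0.5]
opening: 0.0598
gripper_force: 0.0
```

Emit:
{"fn": "jog_arm", "kwargs": {
  "targets": [
    [-0.1,-0.09,0,0],
    [-0.2,-0.18,0,0],
    [-0.3,-0.28,0,0],
    [-0.4,-0.37,0,0],
    [-0.5,-0.46,0,0],
    [-0.6,-0.56,0,0],
    [-0.7,-0.65,0,0],
    [-0.8,-0.74,0,0],
    [-0.9,-0.84,0,0],
    [-1,-0.93,0,0]
  ]
}}

```text
time_s: 2.6
tcp_pos: [0.495, 0.1045, 0.2143]
orientation: [-3.141, -0.0, 2.877]
ft_force: [0.5, -0.2, -1.4]
opening: 0.0597
gripper_force: 0.0
```

Emit:
{"fn": "jog_arm", "kwargs": {
  "targets": [
    [-0.05,-0.05,0,0.036],
    [-0.1,-0.1,0,0.072],
    [-0.15,-0.14,0,0.108],
    [-0.2,-0.18,0,0.144],
    [-0.25,-0.22,0,0.18],
    [-0.3,-0.27,0,0.216],
    [-0.34,-0.31,0,0.252],
    [-0.38,-0.35,0,0.29],
    [-0.43,-0.39,0,0.328],
    [-0.43,-0.39,0,0.328]
  ]
}}

```text
time_s: 3.43
tcp_pos: [0.5423, 0.0306, 0.2144]
orientation: [-3.141, 0.001, 1.841]
ft_force: [0.2, -0.4, 0.2]
opening: 0.0599
gripper_force: 0.0
```

```bash
python3 - <<'E'
from h import *
s=ctrl.read_state();print(s['time_s'],s['tcp_pos'],s['orientation'],s['ft_force'],s['qpos'][6],s['opening'])
cv2.imwrite('pics/w1.png',cams.camera('wrist')[:,:,::-1])
E
```

```text
3.4333 [0.54234353 0.0305745  0.21438285] [-3.14139946e+00  1.30199010e-03  1.84100242e+00] [ 0.17432156 -0.35312487  0.1974757 ] 0.32161794030704627 0.05985516222067124
```

View pics/w1.png

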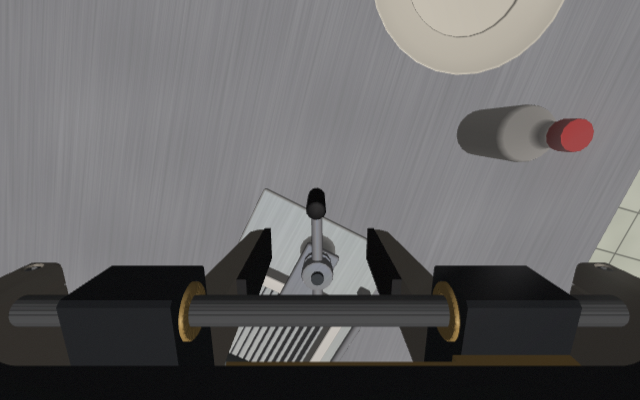

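The wrist view shows the post top at about (316,210), the screw dot at (317,278), and the slicer's front edge running from (266,189) to about (372,243).

```bash
cat >> h.py <<'E'
def wray(s,u,v,z):
    m=cams.camera_model('wrist');T=m['T_tool_cam'];Rt=R.from_euler('xyz',s['orientation']).as_matrix()
    d=Rt@T[:3,:3]@np.linalg.inv(m['camera_matrix'])@[u,v,1];o=s['tcp_pos']+Rt@T[:3,3]
    return o+d*(z-o[2])/d[2]
E
python3 - <<'E'
from h import *
s=ctrl.read_state()
g=wray(s,316,210,.14)
for z in (.09,.1):
    p=wray(s,317,278,z);print(z,g,p,np.linalg.norm((g-p)[:2]),np.degrees(np.arctan2(*(g-p)[1::-1])))
for z in (0,.03,.05):
  a,b=wray(s,266,189,z),wray(s,372,243,z);d=b-a;print(z,a,b,np.degrees(np.arctan2(d[1],d[0])))
E
```

```text
0.09 [0.5400715  0.03220883 0.14      ] [ 0.56594639 -0.0574286   0.09      ] 0.09329725955516516 106.10139785671932
0.1 [0.5400715  0.03220883 0.14      ] [ 0.56450773 -0.05209174  0.1       ] 0.0877708134966034 106.16530009387596
0 [0.4766702  0.00348217 0.        ] [ 0.63885069 -0.03145478  0.        ] -12.156890283691592
0.03 [0.48033679 0.01098556 0.03      ] [ 0.6298528  -0.02122321  0.03      ] -12.156890283691599
0.05 [0.48278117 0.01598782 0.05      ] [ 0.6238542  -0.01440216  0.05      ] -12.156890283691597
```

Emit:
{"fn": "jog_arm", "kwargs": {
  "targets": [
    [0.01,-0.01,0.08,0],
    [0.01,-0.01,0.16,0],
    [0.01,-0.01,0.25,0],
    [0.01,-0.01,0.35,0],
    [0.01,-0.01,0.45,0],
    [0.01,-0.01,0.55,0],
    [0.01,-0.01,0.64,0],
    [0.01,-0.01,0.71,0],
    [0.01,-0.01,0.77,0],
    [0.01,-0.01,0.79,0]
  ]
}}

```text
time_s: 4.32
tcp_pos: [0.539, 0.0335, 0.0945]
orientation: [-3.139, -0.0, 1.848]
ft_force: [0.4, 0.0, 0.0]
opening: 0.0595
gripper_force: 0.0
```

Emit:
{"fn": "jog_arm", "kwargs": {
  "targets": [
    [0,0,0,0],
    [0,0,0,0],
    [0,0,0,0],
    [0,0,0,0],
    [0,0,0,0],
    [0,0,0,0],
    [0,0,0,0],
    [0,0,0,0],
    [0,0,0,0],
    [0,0,0,0]
  ],
  "hand": 0.25,
  "squeeze": 3
}}

```text
time_s: 5.15
tcp_pos: [0.54, 0.0333, 0.0961]
orientation: [3.142, -0.0, 1.846]
ft_force: [0.3, 0.1, 0.2]
opening: 0.0229
gripper_force: 0.0
```

```bash
python3 - <<'E'
from h import *
s=ctrl.read_state();print(s['time_s'],s['tcp_pos'],s['orientation'],s['ft_force'],s['torque'],s['qpos'][6],s['opening'])
cv2.imwrite('pics/w2.png',cams.camera('wrist')[:,:,::-1])
E
```

```text
5.15 [0.53998235 0.0333236  0.09609436] [ 3.14157025e+00 -1.95691713e-05  1.84627154e+00] [0.27366846 0.09333821 0.16999497] [-0.10969367  0.09722029 -0.00675596] 0.41872734330761624 0.02294578825206928
```

View pics/w2.png

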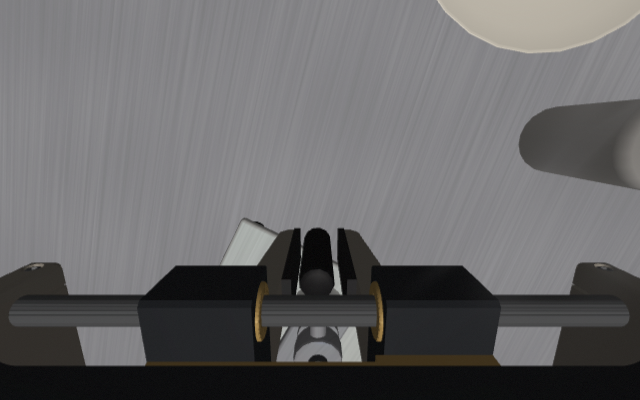

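The post is centred between the pads, so it is caged loosely. Now I'll swing it on an arc about the pivot.

Emit:
{"fn": "jog_arm", "kwargs": {
  "targets": [
    [-0.001,0.036,0,0.019],
    [-0.004,0.071,0,0.038],
    [-0.01,0.107,0,0.057],
    [-0.017,0.142,0,0.076],
    [-0.026,0.176,0,0.094],
    [-0.038,0.21,0,0.113],
    [-0.051,0.243,0,0.132],
    [-0.067,0.275,0,0.151],
    [-0.084,0.306,0,0.17],
    [-0.103,0.337,0,0.189]
  ]
}}

```text
time_s: 6.03
tcp_pos: [0.5928, 0.0324, 0.096]
orientation: [-3.141, 0.0, 1.25]
ft_force: [0.3, 0.0, -0.2]
opening: 0.0227
gripper_force: 0.2
```

```bash
cat >> h.py <<'E'
P=np.array([.565,-.0535])
def st():
    s=ctrl.read_state();r=s['tcp_pos'][:2]-P;F=s['ft_force']
    print('t',s['time_s'],'tcp',s['tcp_pos'].round(4),'th',np.degrees(np.arctan2(r[1],r[0])).round(2),'yaw',np.degrees(s['orientation'][2]).round(2),'r',np.hypot(*r).round(4),'F',F.round(2),'Tcw',round(F@[-r[1],r[0],0] if 0 else r[0]*F[1]-r[1]*F[0],3),'op',s['opening'].round(4),s['gripper_force'],'M',s['torque'].round(3))
    return s
E
python3 -c "from h import *;st()"
```

```text
Traceback (most recent call last):
  File "h.py", line 18, in st
    print('t',s['time_s'],'tcp',s['tcp_pos'].round(4),'th',np.degrees(np.arctan2(r[1],r[0])).round(2),'yaw',np.degrees(s['orientation'][2]).round(2),'r',np.hypot(*r).round(4),'F',F.round(2),'Tcw',round(F@[-r[1],r[0],0] if 0 else r[0]*F[1]-r[1]*F[0],3),'op',s['opening'].round(4),s['gripper_force'],'M',s['torque'].round(3))
                                                                                                                                                                                                                                                                 ^^^^^^^^^^^^^^^^^^
AttributeError: 'float' object has no attribute 'round'
```

Emit:
{"fn": "jog_arm", "kwargs": {
  "targets": [
    [0,0.006,0,0.003],
    [0,0.012,0,0.006],
    [0,0.018,0,0.01],
    [0,0.024,0,0.013],
    [-0.001,0.03,0,0.016],
    [-0.001,0.036,0,0.019],
    [-0.002,0.042,0,0.022],
    [-0.002,0.048,0,0.025],
    [-0.003,0.055,0,0.029],
    [-0.003,0.062,0,0.033]
  ]
}}

```text
time_s: 6.87
tcp_pos: [0.6016, 0.0288, 0.0961]
orientation: [3.142, -0.0, 1.148]
ft_force: [-0.9, 0.1, 0.4]
opening: 0.0229
gripper_force: 0.2
```

```bash
sed -i "s/s\['opening'\].round(4)/round(s['opening'],4)/" h.py; python3 -c "from h import *;st()"
```

```text
t 6.8667 tcp [0.6016 0.0288 0.0961] th 66.03 yaw 65.76 r 0.0901 F [-0.94  0.14  0.35] Tcw 0.083 op 0.0229 0.22233040072023869 M [-0.115  0.246 -0.037]
```

Emit:
{"fn": "jog_arm", "kwargs": {
  "targets": [
    [0,0.001,0,0],
    [0,0.002,0,0.001],
    [0,0.003,0,0.001],
    [0,0.004,0,0.002],
    [0,0.005,0,0.003],
    [0,0.006,0,0.003],
    [0,0.008,0,0.004],
    [0,0.01,0,0.005],
    [0,0.01,0,0.005],
    [0,0.01,0,0.005]
  ]
}}

```text
time_s: 7.7
tcp_pos: [0.603, 0.0282, 0.0961]
orientation: [3.141, -0.0, 1.133]
ft_force: [-0.1, 0.6, 0.0]
opening: 0.0232
gripper_force: 0.2
```

```bash
python3 -c "from h import *;st()"
```

```text
t 7.7 tcp [0.603  0.0282 0.0961] th 65.09 yaw 64.92 r 0.0901 F [-0.07  0.61  0.02] Tcw 0.029 op 0.0232 0.18440189771354198 M [-0.03   0.151  0.03 ]
```

Emit:
{"fn": "jog_arm", "kwargs": {
  "targets": [
    [0,0.001,0,0],
    [0,0.002,0,0.001],
    [0,0.003,0,0.001],
    [0,0.004,0,0.002],
    [0,0.005,0,0.003],
    [0,0.006,0,0.003],
    [0,0.008,0,0.004],
    [0,0.01,0,0.005],
    [0,0.01,0,0.005],
    [0,0.01,0,0.005]
  ]
}}

```text
time_s: 8.53
tcp_pos: [0.6043, 0.0276, 0.0961]
orientation: [3.142, -0.0, 1.117]
ft_force: [-1.1, 0.7, -0.5]
opening: 0.023
gripper_force: 0.2
```

```bash
python3 -c "from h import *;st()"
```

```text
t 8.5333 tcp [0.6043 0.0276 0.0961] th 64.16 yaw 64.02 r 0.0901 F [-1.06  0.68 -0.54] Tcw 0.112 op 0.023 0.18810183741152287 M [-0.044  0.11   0.024]
```

Emit:
{"fn": "jog_arm", "kwargs": {
  "targets": [
    [0,0.001,0,0],
    [0,0.002,0,0.001],
    [0,0.003,0,0.001],
    [0,0.004,0,0.002],
    [0,0.005,0,0.003],
    [0,0.006,0,0.003],
    [0,0.008,0,0.004],
    [0,0.01,0,0.005],
    [0,0.01,0,0.005],
    [0,0.01,0,0.005]
  ]
}}

```text
time_s: 9.37
tcp_pos: [0.6054, 0.0271, 0.096]
orientation: [-3.141, 0.0, 1.102]
ft_force: [-2.3, 1.2, 0.4]
opening: 0.023
gripper_force: 0.8
```

```bash
python3 -c "from h import *;st()"
```

```text
t 9.3667 tcp [0.6054 0.0271 0.096 ] th 63.38 yaw 63.13 r 0.0901 F [-2.35  1.23  0.35] Tcw 0.239 op 0.023 0.8376607485115528 M [ 0.16   0.448 -0.001]
```

Emit:
{"fn": "jog_arm", "kwargs": {
  "targets": [
    [0,0.001,0,0],
    [0,0.002,0,0.001],
    [0,0.003,0,0.001],
    [0,0.004,0,0.002],
    [0,0.005,0,0.002],
    [0,0.006,0,0.003],
    [0,0.007,0,0.003],
    [0,0.008,0,0.004],
    [0,0.008,0,0.004],
    [0,0.008,0,0.004]
  ]
}}

```text
time_s: 10.2
tcp_pos: [0.6064, 0.0266, 0.096]
orientation: [-3.141, 0.0, 1.089]
ft_force: [-3.3, 2.9, -0.3]
opening: 0.023
gripper_force: 1.9
```

```bash
cat >> h.py <<'E'
def avg(n=5):
    T=[];t=[]
    for i in range(n):
        s=ctrl.read_state();r=s['tcp_pos'][:2]-P;F=s['ft_force'];T.append(r[0]*F[1]-r[1]*F[0]);t.append(s['tcp_pos'])
        cams.camera('top')
    print('avgT',np.mean(T).round(3),'all',np.round(T,2));st()
E
python3 -c "from h import *;avg()"
```

```text
avgT 0.348 all [0.38 0.28 0.37 0.4  0.3 ]
t 10.45 tcp [0.6065 0.0265 0.096 ] th 62.57 yaw 62.41 r 0.0901 F [-3.6   1.06 -0.09] Tcw 0.332 op 0.0227 1.9529436528682709 M [0.396 0.936 0.004]
```

Emit:
{"fn": "jog_arm", "kwargs": {
  "targets": [
    [0,0.001,0,0],
    [0,0.002,0,0.001],
    [0,0.003,0,0.001],
    [0,0.004,0,0.002],
    [0,0.005,0,0.003],
    [0,0.006,0,0.003],
    [0,0.008,0,0.004],
    [0,0.01,0,0.005],
    [0,0.01,0,0.005],
    [0,0.01,0,0.005]
  ]
}}

```text
time_s: 11.28
tcp_pos: [0.6075, 0.026, 0.0959]
orientation: [-3.14, 0.0, 1.074]
ft_force: [-5.2, 2.9, 0.6]
opening: 0.0229
gripper_force: 2.8
```

```bash
python3 -c "from h import *;avg()"
```

```text
avgT 0.509 all [0.53 0.51 0.46 0.49 0.56]
t 11.5333 tcp [0.6075 0.026  0.0959] th 61.89 yaw 61.51 r 0.0902 F [-5.19  2.01  0.05] Tcw 0.498 op 0.0234 2.826452851295471 M [ 0.661  1.245 -0.019]
```

Emit:
{"fn": "jog_arm", "kwargs": {
  "targets": [
    [0,0,0,0],
    [0,0.002,0,0.001],
    [0,0.004,0,0.002],
    [0,0.006,0,0.003],
    [0,0.008,0,0.004],
    [0,0.01,0,0.005],
    [0,0.012,0,0.006],
    [0,0.014,0,0.006],
    [0,0.015,0,0.006],
    [0,0.015,0,0.006]
  ],
  "squeeze": 30
}}

```text
time_s: 12.37
tcp_pos: [0.6085, 0.0255, 0.0956]
orientation: [-3.138, 0.001, 1.055]
ft_force: [-6.3, 4.1, 1.7]
opening: 0.0232
gripper_force: 3.9
```

```bash
python3 -c "from h import *;avg()"
```

```text
avgT 0.7 all [0.67 0.72 0.64 0.73 0.73]
t 12.6167 tcp [0.6086 0.0255 0.0956] th 61.15 yaw 60.45 r 0.0902 F [-6.19  3.91  0.48] Tcw 0.659 op 0.0231 3.8604775071144104 M [ 0.852  1.659 -0.057]
```

Emit:
{"fn": "jog_arm", "kwargs": {
  "targets": [
    [0,0.003,0,0.001],
    [0,0.006,0,0.002],
    [0,0.009,0,0.004],
    [0,0.012,0,0.005],
    [0,0.015,0,0.006],
    [0,0.018,0,0.007],
    [0,0.021,0,0.008],
    [0,0.024,0,0.008],
    [0,0.025,0,0.008],
    [0,0.025,0,0.008]
  ]
}}

```text
time_s: 13.45
tcp_pos: [0.6103, 0.0247, 0.0952]
orientation: [-3.135, 0.001, 1.031]
ft_force: [-10.3, 5.1, 2.3]
opening: 0.0225
gripper_force: 5.6
```

```bash
python3 -c "from h import *;avg(6)"
```

```text
avgT 1.014 all [1.04 1.03 1.01 1.02 0.99 0.99]
t 13.75 tcp [0.6103 0.0247 0.0952] th 59.89 yaw 59.04 r 0.0904 F [-8.71  5.18  2.93] Tcw 0.916 op 0.0231 5.590762943029404 M [1.168 2.419 0.016]
```

Emit:
{"fn": "jog_arm", "kwargs": {
  "targets": [
    [0,0.001,0,0],
    [0,0.002,0,0],
    [0,0.003,0,0],
    [0,0.004,0,0],
    [0,0.005,0,0],
    [0,0.005,0,0],
    [0,0.005,0,0],
    [0,0.005,0,0],
    [0,0.005,0,0],
    [0,0.005,0,0]
  ]
}}

```text
time_s: 14.58
tcp_pos: [0.6107, 0.0245, 0.0951]
orientation: [-3.134, 0.001, 1.031]
ft_force: [-11.1, 6.0, 2.5]
opening: 0.023
gripper_force: 6.0
```

```bash
python3 -c "from h import *;avg(8)"
```

```text
avgT 1.08 all [1.14 1.07 1.15 1.07 1.02 1.04 1.07 1.09]
t 14.9833 tcp [0.6107 0.0246 0.0951] th 59.65 yaw 59.05 r 0.0905 F [-9.35  5.77  3.22] Tcw 0.994 op 0.0229 5.9550561010837555 M [ 1.328  2.546 -0.074]
```

Emit:
{"fn": "jog_arm", "kwargs": {
  "targets": [
    [0,0,0,0],
    [0,0,0,0],
    [0,0,0,0],
    [0,0,0,0],
    [0,0,0,0],
    [0,0,0,0],
    [0,0,0,0],
    [0,0,0,0],
    [0,0,0,0],
    [0,0,0,0]
  ]
}}

```text
time_s: 15.82
tcp_pos: [0.6107, 0.0246, 0.0951]
orientation: [-3.134, 0.001, 1.031]
ft_force: [-10.4, 5.2, 3.4]
opening: 0.0227
gripper_force: 6.0
```

Emit:
{"fn": "jog_arm", "kwargs": {
  "targets": [
    [0,0,0,0],
    [0,0,0,0],
    [0,0,0,0],
    [0,0,0,0],
    [0,0,0,0],
    [0,0,0,0],
    [0,0,0,0],
    [0,0,0,0],
    [0,0,0,0],
    [0,0,0,0]
  ]
}}

```text
time_s: 16.65
tcp_pos: [0.6107, 0.0245, 0.0951]
orientation: [-3.134, 0.001, 1.031]
ft_force: [-10.2, 6.9, 2.8]
opening: 0.0232
gripper_force: 6.0
```

Emit:
{"fn": "jog_arm", "kwargs": {
  "targets": [
    [0,0,0,0],
    [0,0,0,0],
    [0,0,0,0],
    [0,0,0,0],
    [0,0,0,0],
    [0,0,0,0],
    [0,0,0,0],
    [0,0,0,0],
    [0,0,0,0],
    [0,0,0,0]
  ]
}}

```text
time_s: 17.48
tcp_pos: [0.6107, 0.0246, 0.0951]
orientation: [-3.134, 0.001, 1.031]
ft_force: [-9.9, 6.3, 3.4]
opening: 0.0229
gripper_force: 6.0
```

```bash
python3 -c "from h import *;avg(8)"
```

```text
avgT 1.073 all [1.06 1.11 1.07 1.09 1.07 1.08 1.05 1.04]
t 17.8833 tcp [0.6107 0.0246 0.0951] th 59.66 yaw 59.05 r 0.0904 F [-10.25   6.15   1.63] Tcw 1.081 op 0.0233 5.955236703157425 M [ 1.388  2.519 -0.052]
```

Torque held at about 1.07 N·m for over 3 s, and the finger force agrees (2×5.96 N×0.09 m). Swinging back now.

Emit:
{"fn": "jog_arm", "kwargs": {
  "targets": [
    [0,-0.012,0,-0.006],
    [-0.001,-0.03,0,-0.016],
    [-0.003,-0.059,0,-0.031],
    [-0.006,-0.088,0,-0.047],
    [-0.011,-0.117,0,-0.062],
    [-0.018,-0.146,0,-0.078],
    [-0.026,-0.174,0,-0.093],
    [-0.035,-0.202,0,-0.109],
    [-0.045,-0.229,0,-0.124],
    [-0.057,-0.256,0,-0.14]
  ]
}}

```text
time_s: 18.72
tcp_pos: [0.5789, 0.0338, 0.0969]
orientation: [3.136, 0.001, 1.471]
ft_force: [0.7, -0.4, -0.9]
opening: 0.023
gripper_force: 0.3
```

Emit:
{"fn": "jog_arm", "kwargs": {
  "targets": [
    [-0.001,-0.029,0,-0.016],
    [-0.003,-0.059,0,-0.031],
    [-0.006,-0.088,0,-0.047],
    [-0.011,-0.117,0,-0.062],
    [-0.018,-0.146,0,-0.078],
    [-0.026,-0.174,0,-0.093],
    [-0.035,-0.202,0,-0.109],
    [-0.045,-0.229,0,-0.124],
    [-0.05,-0.24,0,-0.13],
    [-0.05,-0.24,0,-0.13]
  ]
}}

```text
time_s: 19.55
tcp_pos: [0.5413, 0.0301, 0.0967]
orientation: [3.139, 0.001, 1.876]
ft_force: [0.1, -0.3, 0.2]
opening: 0.0225
gripper_force: 0.1
```

```bash
python3 -c "from h import *;avg(3)"
```

```text
avgT -0.024 all [-0.   -0.07  0.  ]
t 19.7 tcp [0.541  0.0306 0.0964] th 105.93 yaw 107.51 r 0.0875 F [ 1.82  0.02 -0.38] Tcw -0.153 op 0.0232 0.20326460245996714 M [-0.075 -0.095  0.038]
```

Emit:
{"fn": "jog_arm", "kwargs": {
  "targets": [
    [0.002,-0.01,0,-0.005],
    [0.003,-0.02,0,-0.01],
    [0.004,-0.03,0,-0.014],
    [0.005,-0.04,0,-0.019],
    [0.006,-0.05,0,-0.024],
    [0.007,-0.06,0,-0.03],
    [0.008,-0.07,0,-0.035],
    [0.008,-0.08,0,-0.04],
    [0.008,-0.09,0,-0.043],
    [0.008,-0.1,0,-0.045]
  ]
}}

```text
time_s: 20.53
tcp_pos: [0.5252, 0.0276, 0.0961]
orientation: [3.142, -0.0, 2.02]
ft_force: [-0.3, -0.7, 0.2]
opening: 0.0229
gripper_force: 0.2
```

```bash
python3 -c "from h import *;avg(3)"
```

```text
avgT -0.01 all [ 0.05 -0.04 -0.04]
t 20.6833 tcp [0.5251 0.0277 0.0961] th 116.18 yaw 115.68 r 0.0904 F [ 0.39  0.04 -0.18] Tcw -0.034 op 0.0226 0.0 M [-0.109  0.044 -0.005]
```

Emit:
{"fn": "jog_arm", "kwargs": {
  "targets": [
    [0,-0.002,0,-0.001],
    [0,-0.004,0,-0.002],
    [0,-0.006,0,-0.003],
    [0,-0.008,0,-0.004],
    [0,-0.01,0,-0.005],
    [0,-0.012,0,-0.006],
    [0,-0.014,0,-0.007],
    [0,-0.016,0,-0.008],
    [0,-0.016,0,-0.008],
    [0,-0.016,0,-0.008]
  ]
}}

```text
time_s: 21.52
tcp_pos: [0.5232, 0.0267, 0.0961]
orientation: [3.142, -0.0, 2.044]
ft_force: [0.7, 0.5, 0.0]
opening: 0.0233
gripper_force: 0.2
```

Emit:
{"fn": "jog_arm", "kwargs": {
  "targets": [
    [0,-0.001,0,-0.001],
    [0,-0.002,0,-0.001],
    [0,-0.003,0,-0.002],
    [0,-0.004,0,-0.002],
    [0,-0.006,0,-0.003],
    [0,-0.007,0,-0.004],
    [0,-0.008,0,-0.004],
    [0,-0.01,0,-0.005],
    [0,-0.01,0,-0.005],
    [0,-0.01,0,-0.005]
  ]
}}

```text
time_s: 22.35
tcp_pos: [0.5218, 0.0259, 0.0961]
orientation: [-3.142, 0.0, 2.06]
ft_force: [0.6, 0.7, 0.8]
opening: 0.023
gripper_force: 0.2
```

```bash
python3 -c "from h import *;avg(3)"
```

```text
avgT -0.028 all [-0.08  0.05 -0.06]
t 22.5 tcp [0.5218 0.0259 0.0961] th 118.53 yaw 118.02 r 0.0904 F [1.   0.39 0.12] Tcw -0.096 op 0.023 0.18297084141522646 M [ 0.016  0.08  -0.012]
```

Emit:
{"fn": "jog_arm", "kwargs": {
  "targets": [
    [0,-0.001,0,-0.001],
    [0,-0.002,0,-0.001],
    [0,-0.003,0,-0.002],
    [0,-0.004,0,-0.002],
    [0,-0.006,0,-0.003],
    [0,-0.007,0,-0.004],
    [0,-0.008,0,-0.004],
    [0,-0.01,0,-0.005],
    [0,-0.01,0,-0.005],
    [0,-0.01,0,-0.005]
  ]
}}

```text
time_s: 23.33
tcp_pos: [0.5205, 0.0252, 0.0961]
orientation: [-3.142, -0.0, 2.076]
ft_force: [0.9, -0.4, 0.4]
opening: 0.0232
gripper_force: 0.2
```

```bash
python3 -c "from h import *;avg(3)"
```

```text
avgT -0.042 all [-0.05 -0.1   0.02]
t 23.4833 tcp [0.5205 0.0252 0.0961] th 119.48 yaw 118.92 r 0.0904 F [-2.05  0.1   1.45] Tcw 0.157 op 0.0228 0.16752236522734165 M [-0.01  -0.035  0.068]
```

Emit:
{"fn": "jog_arm", "kwargs": {
  "targets": [
    [0,-0.001,0,-0.001],
    [0,-0.002,0,-0.001],
    [0,-0.003,0,-0.002],
    [0,-0.004,0,-0.002],
    [0,-0.006,0,-0.003],
    [0,-0.007,0,-0.004],
    [0,-0.008,0,-0.004],
    [0,-0.01,0,-0.005],
    [0,-0.01,0,-0.005],
    [0,-0.01,0,-0.005]
  ]
}}

```text
time_s: 24.32
tcp_pos: [0.5192, 0.0245, 0.0961]
orientation: [3.142, -0.0, 2.091]
ft_force: [1.2, 1.0, 0.1]
opening: 0.023
gripper_force: 0.2
```

```bash
python3 -c "from h import *;avg(3)"
```

```text
avgT -0.082 all [-0.14 -0.06 -0.05]
t 24.4667 tcp [0.5192 0.0245 0.0961] th 120.43 yaw 119.83 r 0.0905 F [ 0.32 -0.01 -0.41] Tcw -0.025 op 0.023 0.1647554850205779 M [-0.037 -0.039 -0.031]
```

Emit:
{"fn": "jog_arm", "kwargs": {
  "targets": [
    [0,-0.001,0,-0.001],
    [0,-0.002,0,-0.001],
    [0,-0.003,0,-0.002],
    [0,-0.004,0,-0.002],
    [0,-0.006,0,-0.003],
    [0,-0.007,0,-0.004],
    [0,-0.008,0,-0.004],
    [0,-0.01,0,-0.005],
    [0,-0.01,0,-0.005],
    [0,-0.01,0,-0.005]
  ]
}}

```text
time_s: 25.3
tcp_pos: [0.5181, 0.0238, 0.0962]
orientation: [3.141, 0.0, 2.107]
ft_force: [1.4, 0.4, -0.2]
opening: 0.0233
gripper_force: 0.6
```

```bash
python3 - <<'E'
from h import *
avg(3)
s=ctrl.read_state();im=cams.camera('wrist')[:,:,::-1]
cv2.imwrite('pics/w3.png',im)
E
```

```text
avgT -0.09 all [-0.13 -0.13 -0.02]
t 25.45 tcp [0.5181 0.0238 0.0961] th 121.26 yaw 120.73 r 0.0905 F [ 1.89  0.64 -0.09] Tcw -0.176 op 0.0229 0.67206010222435 M [ 0.088 -0.254  0.003]
```

View pics/w3.png

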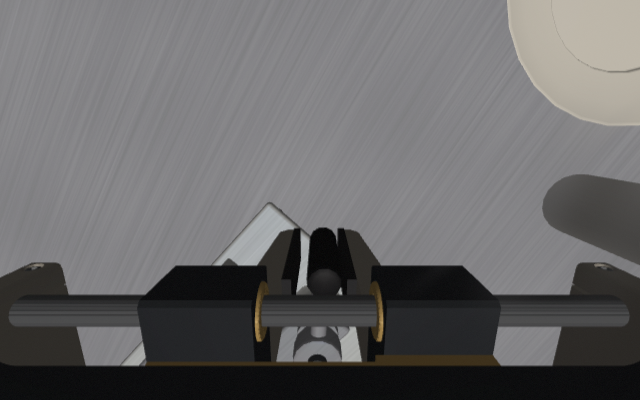

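The post rests on the right-hand pad and the finger force has risen from 0.2 to 0.67 N, so the handle is at the parked stop. I'll nudge slightly to confirm, then recentre, open and lift.

Emit:
{"fn": "jog_arm", "kwargs": {
  "targets": [
    [0,-0.001,0,0],
    [0,-0.002,0,0],
    [0,-0.003,0,0],
    [0,-0.004,0,0],
    [0,-0.005,0,0],
    [0,-0.006,0,0],
    [0,-0.006,0,0],
    [0,-0.006,0,0],
    [0,-0.006,0,0],
    [0,-0.006,0,0]
  ]
}}

```text
time_s: 26.33
tcp_pos: [0.5173, 0.0234, 0.0962]
orientation: [3.141, 0.0, 2.107]
ft_force: [2.6, 3.1, 0.5]
opening: 0.0229
gripper_force: 1.5
```

Emit:
{"fn": "jog_arm", "kwargs": {
  "targets": [
    [0,0.004,0,0],
    [0,0.008,0,0],
    [0,0.012,0,0],
    [0,0.016,0,0],
    [0,0.018,0,0],
    [0,0.02,0,0],
    [0,0.02,0,0],
    [0,0.02,0,0],
    [0,0.02,0,0],
    [0,0.02,0,0]
  ],
  "hand": 0.5
}}

```text
time_s: 27.17
tcp_pos: [0.5197, 0.0248, 0.0961]
orientation: [-3.142, -0.0, 2.107]
ft_force: [-0.1, 0.4, 0.3]
opening: 0.046
gripper_force: 0.0
```

Emit:
{"fn": "jog_arm", "kwargs": {
  "targets": [
    [0,0,-0.05,0],
    [0,0,-0.12,0],
    [0,0,-0.2,0],
    [0,0,-0.3,0],
    [0,0,-0.4,0],
    [0,0,-0.5,0],
    [0,0,-0.6,0],
    [0,0,-0.7,0],
    [0,0,-0.8,0],
    [0,0,-0.8,0]
  ]
}}

```text
time_s: 28.0
tcp_pos: [0.5218, 0.0249, 0.2202]
orientation: [3.135, 0.002, 2.107]
ft_force: [-0.5, 0.8, -0.1]
opening: 0.046
gripper_force: 0.0
```

```bash
python3 - <<'E'
from h import *
s=st()
cv2.imwrite('pics/w4.png',cams.camera('wrist')[:,:,::-1])
E
```

```text
t 28.0 tcp [0.5218 0.0249 0.2202] th 118.85 yaw 120.71 r 0.0895 F [-0.48  0.78 -0.1 ] Tcw 0.004 op 0.046 0.0 M [-0.101  0.003 -0.006]
```

View pics/w4.png

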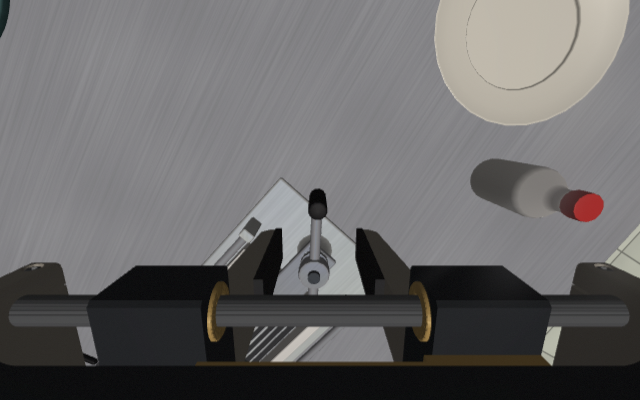

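The handle stands free at the parked end, with the post at (317,211), the hub at (314,278) and the gripper clear above it. Nothing around it has moved, so I'm handing in.

```bash
python3 -c "from station import ctrl;print(ctrl.hand_in())"
```

```text
the job is handed in; nothing more can be done
None
```

I swung the handle clockwise until it took hold, held the screw at about 1.07 N·m (by the wrist force readings) for just over 3 s, then returned it to the parked stop, let go and handed the job in at about 28 s.

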